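Open the fuse box and reseat the loose relay

TASK

A relay has worked loose inside this motorcycle fuse box. Squeeze the two ribbed tabs on the sides of the cover together, gently, until both have let go, lift the cover straight off without forcing it, and set it down upright in the steel tray, not dropping it. Then press the relay that stands proud straight down until it is fully home, without crushing it, and leave the other things on the bench where they are.

Things in the scene. Friction and masses are not known exactly. Their poses are not given: they have to be found in the camera images.
- box: Fixed motorcycle electrics tray: steel plate 240 x 124 x 5 mm with a black fuse box (110 along x, 52 along y, open top, rim 41 mm above the bench) and, 29 mm off the box's -x end, a battery 114 mm wide, 83 mm high. Origin: on the bench under the fuse box's middle, z up. In the box two grey relays, 33 mm either side of the middle along x (which one is loose varies), blade fuses between them.
- cover: Dark grey snap-fit cover, 110 (x) x 52 (y) mm, 50 to 100 g, loose. Fitted, it stands on the box rim, top 73 mm above the bench; a plug lip reaches 14 mm below the rim with 1 mm play. Origin: centre of the lip's underside, on which it stands when set down (46 mm high); axes as the box's when fitted. Tab faces 28 mm above it. It comes free only with both tabs kept in until it is lifted 15 mm.
- tab_l (a joint): Sprung tab in the middle of the cover's +y side: how far it is pressed in (towards -y), m; 0 out, 0.0042 at its stop. A 3 mm barb hooks it under the box wall until it is in by 2 to 4 mm, as the cover lies in its play: go to the stops. Its spring takes 4 N to start and 9 N at the stop: 11 to 18 N on each tab holds both in, over 25 N breaks one. Off centre, one tab bottoms while the other stays hooked.
- tab_r (a joint): The like tab in the middle of the cover's -y side, pressed in towards +y; same travel and spring.
- tab_l_face (a point): Centre of the outer face of the +y tab's soft ribbed rubber pad, 21 mm wide (x), 20 mm high (from 4 to 24 mm above the box rim), 9 mm proud of the cover's side. The faces are 70 mm apart when left alone; the rubber squashes by some mm under the squeeze, so the finger opening does not tell how far a tab is in. The box wall below is 52 mm wide. 55 mm above the bench when fitted.
- tab_r_face (a point): The same point on the -y tab.
- relay (a joint): How far the loose relay stands out of its socket, m: 0 fully home, 0.004 to 0.007 at the start. It slides down against about 8 N of friction. The socket sits on a soft rubber mount that sinks some mm under the push and comes back with the relay, so its height does not tell when it is home: the push must rise well past the friction (12 to 18 N; more than 30 N crushes it).
- relay_top (a point): Centre of the flat top (22 x 22 mm) of the loose relay, a plain grey block 28 x 28 mm. Fully home and not pressed it is 49 mm above the bench, 8 mm above the box rim and level with the other relay; pressed on its rubber mount it can sink up to 6 mm more. Hidden until the cover is off.
- tray: Shallow empty steel parts tray, 210 (x) x 250 (y) mm, walls 3 mm thick and 16 mm high, fixed. Origin: centre of its underside; its inner floor is 3 mm above that. It lies to the right or left of the fuse box.
- spray: Bystander: upright blue spray can, 52 mm across, 170 mm tall. Origin: centre of its underside.
- grease: Bystander: low round yellow grease tin, 72 mm across, 40 mm tall. Origin: centre of its underside.
- screwdriver: Bystander: screwdriver lying on the bench beyond the work. Origin: on its underside.
- socket_ring: Bystander: plain steel socket (a short tube, 28 mm across, 30 mm tall), upright. Origin: centre of its underside.
There are look-alikes about, which are no part of the job. Several things have the shape of the cover; the one meant has the colours described above.

How it is judged:
On the way, in this order (a step that is already met when the one before it is completed fails the run):
1. both side tabs are pressed in together while the cover is still on the box (value of joint each of tab_l, tab_r above 0.002 m and distance between cover and box below 0.04 m), for 0.1 s.
2. the cover stands released in the tray (z of cover in the frame of tray between 0.001 and 0.006 m and horizontal distance between cover and tray below 0.12 m and angle between cover's own z axis and vertical below 0.08 rad and contact force between the fingers and cover below 0.05 N), for 0.2 s.
3. the loose relay is fully home (value of joint relay below 0.001 m), for 0.2 s.
At the end, for the whole second after the job is handed in: The loose relay is within 1 mm of fully home; the cover stands upright (within 0.08 rad) and at rest on the floor of the steel tray (its origin within 3 mm of the floor's height and 120 mm of the tray's centre), its tabs sprung back out (value of joint each of relay, tab_l, tab_r below 0.001 m and z of cover in the frame of tray between 0.001 and 0.006 m and horizontal distance between cover and tray below 0.12 m and angle between cover's own z axis and vertical below 0.08 rad and linear speed of cover below 0.02 m/s); the robot touches nothing.
It fails at once if a tab squeezed with more than 25 N (it breaks) (contact force between the fingers and tab_l above 25 N or contact force between the fingers and tab_r above 25 N).
It fails at once if the cover forced against the box with more than 20 N (torn or shoved while still hooked) (contact force between cover and box above 20 N).
It fails at once if the cover dropped or banged into the tray (more than 35 N) (contact force between cover and tray above 35 N).
It fails at once if the relay pressed with more than 30 N (crushed) (contact force between anything else and relay above 30 N).
It fails at once if a bystander moved by more than 20 mm or tipped (distance of any of spray, grease, screwdriver, socket_ring from where it was at the start of the episode above 0.02 m or angle between any of spray, grease, socket_ring's own z axis and vertical above 0.3 rad).
It also fails if it takes over 62 s, if anything falls off the work surface, if the arm or the gripper's body presses on something with over 40 N, if the wrist force passes 120 N, or if a joint passes its speed limit or range.

ROBOT

A 6-joint arm with a two-finger parallel gripper is mounted at the origin on the work surface. World frame = base frame: x ahead of the robot, y to its left, z up, the work surface at z = 0. Lengths are in m, angles in rad, forces in N, time in s.
With the tool pointing down it reaches from about 0.3 to 0.875 m from the base axis. Payload 6.4 kg.
Tool frame: the origin (TCP) lies on the centre line of the jaws, within the pads' length; the fingertips stand 25 mm ahead of it and the grasp point (between the pads) lies 6 mm ahead of it; z points along the fingers, y is the line along which they close (so a half turn about z gives the same grasp; the last joint's range is limited). The gripper opens to 85 mm and grips with 20 to 120 N. Pads are 22 mm wide; open, the fingers measure 114 mm over their backs; the gripper's body (76 mm by 85 mm) begins 54 mm behind the grasp point. The pads swing forward as they close: fully open they stand 13 mm farther back than shut.
Start: joints at [0.965, 0.181, 1.607, -0, 1.354, -0.206], TCP at [0.224, 0.53, 0.256] pointing down, gripper open.
Joint ranges: [-2.99, 2.99], [-0.89, 2.07], [0.3, 2.58], [-1.14, 4.28], [0, 2.63], [-3.12, 3.12]. Speed limits (rad/s): [2.57, 2.57, 3.01, 3.14, 3.14, 3.14].

INTERFACE

Orientations are given as a unit quaternion [w, x, y, z].
In Python, from bench import get_obs, camera, hand_in, spot_in gives the robot as it stands.
- The arm moves only by the shell command python3 -m jog 'ROWS'. ROWS is JSON, one flat list of numbers, 7 for each row, row after row: the shift along the tool's x, y, z in m, then the turn, a rotation vector about the tool's x, y, z in rad, then the closure, from 0 (fully open) to 1 (shut). A call has 1 to 20 rows; each row is the pose to reach, as a shift and turn from the pose commanded when the call began, along the tool's axes at that moment; what a row does not reach only later rows make up. A row lasts 1/8 s, in which the tool goes at most 62.5 mm and 10.7 degrees, less where a joint would pass 70% of its speed; a pose out of reach is approached as far as the arm can. A call with a gripper value outside its range is refused whole. The fingers move at their own pace and stop on an object; the grip force is fixed at half the most. Time passes only in rows, so rows that repeat a pose let the fingers close. It gives the time, the measured TCP pose, the force, the opening and the grip force at its end, in the units of the state.
- get_obs(): the state, without advancing time (a new reading comes with each control period).
- camera(name): name is "scene" or "top" or "wrist"; returns a dict with "frame" (480x640x3 uint8, red, green, blue), "mtx" (3x3 intrinsics, pixels), "extrinsics" (4x4, takes a point from camera to world coordinates). Camera axes: x right, y up, looking along -z (the intrinsics and any distortion apply to the point x, -y, -z); pixel columns grow to the right and rows downward; lengths in m; the calibration is good to about 2 mm. A picture is of the moment at which its call begins. There is no depth.
- hand_in(): hands the job in; it is judged then, once.
Trained networks look in a picture, given as the dict that the camera call returned (one of the last four; its "shot" number tells which), for a name from the list of things; names that differ only in an ending like _2 or _b are one class to them, and where a whole thing is asked for, a point or a joint stands for the part that bears it (a point fixed in the world has none). Each returns a list of dicts, best first, with "confidence" (0 to 1); they miss things now and then, are a little off and sometimes report something else, mostly with a low value. They report only what shows in the picture. A call takes as long as a camera call. They do not tell look-alikes from the thing itself.
- spot_in(picture, name): "xyz" ([x, y, z] in m, in world coordinates, good to about 4 mm: the middle of the surface that is visible of it).
The state is a dict: "time_s": time; "q": joint angles; "dq": joint speeds; "joint_efforts": joint torques, N m; "eef_pos": TCP position; "eef_rot": TCP orientation; "wrist_force": force on the tool from outside, world axes, zero at the start; "torque": the same for the moment, N m; "opening": opening from 0.0 (shut) to 1.0 (fully open); "grasp_force": force on a finger pad.
Only numpy, scipy, OpenCV 4.12 (cv2) and the standard library are available. Lean on these libraries where they do the work, as an engineer would, in place of code of your own. Each camera call takes 0.05 s, during which the arm holds its last target. There are 200 camera calls.

## Working session

There is one attempt and no reset: what is moved stays moved. The work goes in short steps, Python scripts to look and compute and a shell command to move; the robot and the scene stay as the last step left them, time stands still between calls to the robot, and variables do not carry over. Pictures are saved under pics/ and viewed, at most 10 in all, crops included, and the job is handed in when it is done.

```bash
mkdir -p pics; ls; python3 - <<'E'
from bench import *
import cv2,numpy as np
o=get_obs(); print({k:np.round(v,3).tolist() for k,v in o.items()})
a=camera("scene");b=camera("top")
for n,p in(("scene",a),("top",b)):
    cv2.imwrite(f"pics/{n}0.png",p["frame"][:,:,::-1])
    for t in("box","cover","tab_l_face","tab_r_face","tray","spray","grease","screwdriver","socket_ring"):
        print(n,t,[(np.round(d["xyz"],3).tolist(),round(d["confidence"],2)) for d in spot_in(p,t)][:4])
E
```

```text
pics
{'time_s': 0.0, 'q': [0.965, 0.182, 1.608, 0.0, 1.354, -0.206], 'dq': [0.0, -0.0, -0.002, -0.0, -0.001, -0.0], 'joint_efforts': [0.001, -44.487, -35.134, -0.0, 0.009, 0.0], 'eef_pos': [0.224, 0.529, 0.255], 'eef_rot': [-0.0, 0.199, 0.98, -0.001], 'wrist_force': [0.105, 0.21, 0.637], 'torque': [-0.043, 0.074, 0.004], 'grasp_force': 0.0, 'opening': 1.002}
scene box [([0.488, 0.137, 0.023], 0.82)]
scene cover [([0.51, 0.342, 0.045], 0.96), ([0.566, 0.165, 0.07], 0.87), ([0.755, 0.21, 0.044], 0.82)]
scene tab_l_face [([0.587, 0.461, 0.105], 0.67)]
scene tab_r_face [([0.565, 0.143, 0.054], 0.59), ([0.587, 0.461, 0.104], 0.25)]
scene tray [([0.509, -0.227, 0.004], 0.67), ([0.589, 0.463, 0.104], 0.63)]
scene spray [([0.589, 0.459, 0.105], 0.59)]
scene grease [([0.593, -0.457, 0.037], 0.74)]
scene screwdriver [([0.754, 0.024, 0.018], 0.86)]
scene socket_ring [([0.444, -0.003, 0.024], 0.67), ([0.486, 0.135, 0.023], 0.34)]
top box []
top cover [([0.554, 0.176, 0.072], 0.92), ([0.744, 0.225, 0.047], 0.65), ([0.498, 0.356, 0.044], 0.65)]
top tab_l_face [([0.578, -0.445, 0.039], 0.28)]
top tab_r_face []
top tray [([0.505, -0.218, 0.004], 0.91)]
top spray [([0.576, 0.469, 0.155], 0.84)]
top grease [([0.576, -0.444, 0.038], 0.73), ([0.558, 0.171, 0.075], 0.21)]
top screwdriver [([0.752, 0.023, 0.02], 0.84)]
top socket_ring [([0.445, 0.004, 0.029], 0.63)]
```

View pics/scene0.png

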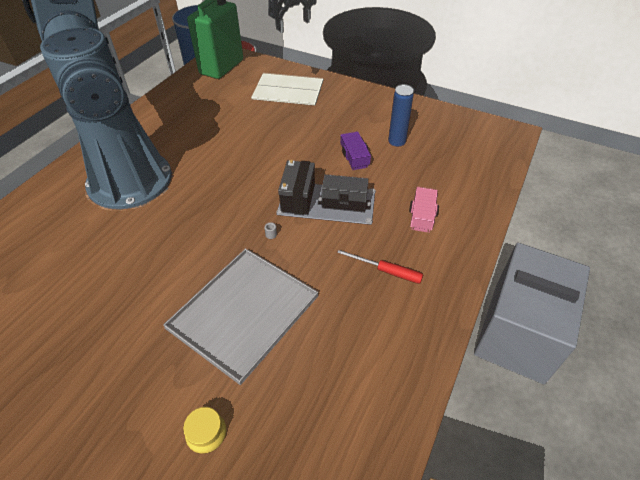

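View pics/top0.png

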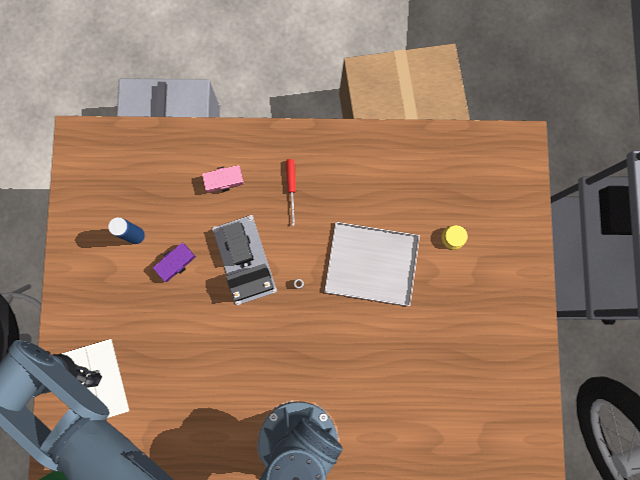

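The dark grey cover is on the box at about (237,243) in the top view. The purple and pink ones are decoys, the battery is at (250,283), and the tray is at (372,263). Next I move above the cover.

```bash
python3 -m jog '[-0.446,-0.199,-0.03,0,0,-0.71,0, -0.446,-0.199,-0.03,0,0,-0.71,0, -0.446,-0.199,-0.03,0,0,-0.71,0, -0.446,-0.199,-0.03,0,0,-0.71,0, -0.446,-0.199,-0.03,0,0,-0.71,0, -0.446,-0.199,-0.03,0,0,-0.71,0, -0.446,-0.199,-0.03,0,0,-0.71,0, -0.446,-0.199,-0.03,0,0,-0.71,0, -0.446,-0.199,-0.03,0,0,-0.71,0, -0.446,-0.199,-0.03,0,0,-0.71,0, -0.446,-0.199,-0.03,0,0,-0.71,0, -0.446,-0.199,-0.03,0,0,-0.71,0]'
python3 - <<'E'
from bench import *
import cv2,numpy as np
o=get_obs(); print({k:np.round(o[k],3).tolist() for k in("q","eef_pos","eef_rot","wrist_force")})
a=camera("wrist");print(a["mtx"],np.round(a["extrinsics"],3).tolist(),a.keys())
b=camera("top");
cv2.imwrite("pics/w1.png",a["frame"][:,:,::-1]);cv2.imwrite("pics/w1top.png",b["frame"][:,:,::-1])
for t in("box","cover","tab_l_face","tab_r_face"):
  print(t,[(np.round(d["xyz"],3).tolist(),round(d["confidence"],2)) for d in spot_in(a,t)][:4])
E
```

```text
time_s: 2.5
eef_pos: [0.5562, 0.1742, 0.2863]
eef_rot: [-0.0, -0.156, 0.988, 0.0]
wrist_force: [0.4, -0.3, -0.7]
opening: 1.001
grasp_force: 0.0
{'q': [0.1, 0.174, 1.553, 0.0, 1.414, -1.783], 'eef_pos': [0.556, 0.174, 0.286], 'eef_rot': [-0.0, -0.156, 0.988, 0.0], 'wrist_force': [0.375, -0.303, -0.656]}
[[345.00984299   0.         321.07701817]
 [  0.         345.00984299 242.52187061]
 [  0.           0.           1.        ]] [[-0.306, -0.92, -0.246, 0.495], [0.952, -0.296, -0.079, 0.154], [-0.0, -0.258, 0.966, 0.405], [0.0, 0.0, 0.0, 1.0]] dict_keys(['frame', 'mtx', 'extrinsics', 'shot'])
box [([0.465, 0.148, 0.085], 0.71)]
cover [([0.556, 0.177, 0.075], 0.77), ([0.498, 0.361, 0.045], 0.63), ([0.733, 0.226, 0.044], 0.57)]
tab_l_face [([0.548, 0.205, 0.061], 0.44)]
tab_r_face [([0.566, 0.144, 0.061], 0.69), ([0.72, 0.221, 0.034], 0.54), ([0.53, 0.38, 0.039], 0.48)]
```

View pics/w1.png

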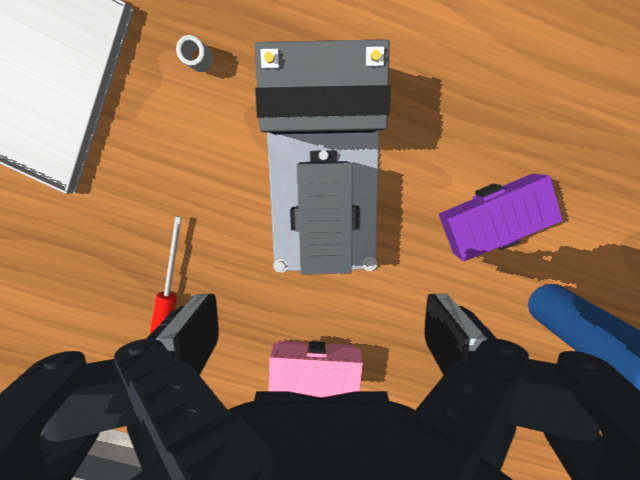

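The wrist view shows the cover (300–355, 162–274) well aligned with the tool, with its tabs at (294,218) and (356,218). I'll crop in for precise edges.

```bash
python3 - <<'E'
import cv2
a=cv2.imread("pics/w1.png")[145:285,260:395]
cv2.imwrite("pics/w1c.png",cv2.resize(a,None,fx=4.2,fy=4.2,interpolation=cv2.INTER_CUBIC))
E
```

```text
(no output)
```

View pics/w1c.png

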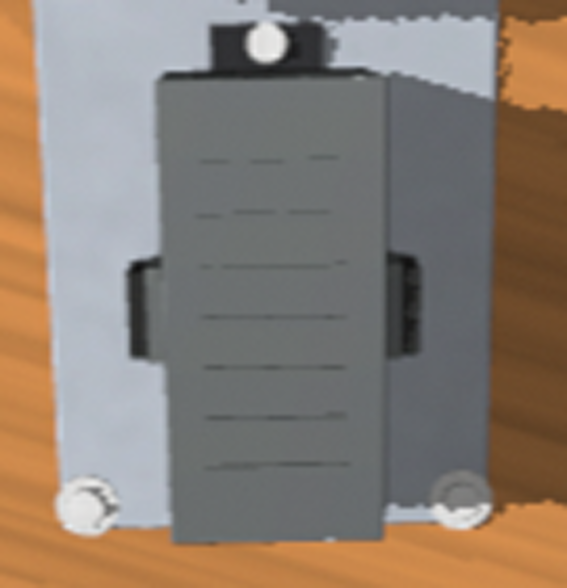

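```bash
cat > h.py <<'E'
import numpy as np
def ray(p,uv,z):
    K=p["mtx"];E=np.array(p["extrinsics"]);u,v=uv
    d=np.array([(u-K[0,2])/K[0,0],-(v-K[1,2])/K[1,1],-1.]);d=E[:3,:3]@d;o=E[:3,3]
    return o+d*(z-o[2])/d[2]
E
python3 - <<'E'
from bench import *; from h import *
from scipy.spatial.transform import Rotation as R
p=camera("wrist");f=lambda x,y,z:ray(p,(260+x/4.2-.4,145+y/4.2-.4),z)
tl,tr,br,bl=[f(*c,.073) for c in((162,75),(386,75),(383,540),(173,543))]
print(tl,tr,br,bl,"mean",(tl+tr+br+bl)/4)
ax=(br+bl-tl-tr)[:2];print("yaw",np.arctan2(ax[1],ax[0]),np.linalg.norm(ax)/2,np.linalg.norm(tr-tl),np.linalg.norm(br-bl))
L=f(129,310,.063);Rr=f(420,305,.063);print("tabs",L,Rr,(L+Rr)/2,np.linalg.norm(L-Rr))
o=get_obs();q=o["eef_rot"];M=R.from_quat([*q[1:],q[0]]).as_matrix();print(M.round(3),o["eef_pos"])
for n,c in(("topmean",(tl+tr+br+bl)/4),("tabs",(L+Rr)/2)):print(n,M.T@(c-o["eef_pos"]))
print("tool y yaw",np.arctan2(M[1,1],M[0,1])-np.pi/2)
E
```

```text
[0.51245155 0.13579041 0.073     ] [0.49723696 0.18337477 0.073     ] [0.60143884 0.21855882 0.073     ] [0.61770125 0.17025015 0.073     ] mean [0.55720715 0.17699353 0.073     ]
yaw 0.3210052879190505 0.11036329193708494 0.04995753042215996 0.050972486476074684
tabs [0.56792316 0.14355566 0.063     ] [0.54554356 0.20954527 0.063     ] [0.55673336 0.17655046 0.063     ] 0.06968123614298075
[[-0.952 -0.306  0.   ]
 [-0.306  0.952  0.   ]
 [-0.    -0.    -1.   ]] [0.5570383  0.17302208 0.28636026]
topmean [-0.00135493  0.00373008  0.21336038]
tabs [-0.00076747  0.00345303  0.22336032]
tool y yaw 0.310610016122006
```

```bash
python3 -m jog '[-0.001,0.0036,0.06,0,0,-0.01,0, -0.001,0.0036,0.12,0,0,-0.01,0, -0.001,0.0036,0.16,0,0,-0.01,0, -0.001,0.0036,0.176,0,0,-0.01,0, -0.001,0.0036,0.176,0,0,-0.01,0, -0.001,0.0036,0.176,0,0,-0.01,0]'
python3 - <<'E'
from bench import *
import cv2,numpy as np
a=camera("wrist");print(np.round(a["extrinsics"],4).tolist());cv2.imwrite("pics/w2.png",a["frame"][:,:,::-1])
E
```

```text
time_s: 3.6
eef_pos: [0.5586, 0.1767, 0.1125]
eef_rot: [0.002, -0.159, 0.987, -0.0]
wrist_force: [0.1, -0.7, -0.1]
opening: 0.999
grasp_force: 0.0
[[-0.3134, -0.9164, -0.2489, 0.4968], [0.9496, -0.3028, -0.0811, 0.1558], [-0.0011, -0.2618, 0.9651, 0.2304], [0.0, 0.0, 0.0, 1.0]]
```

View pics/w2.png

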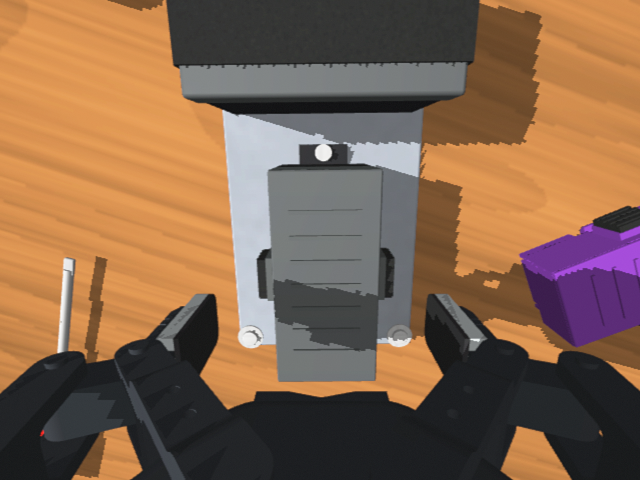

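```bash
python3 - <<'E'
from bench import *; from h import *
from scipy.spatial.transform import Rotation as R
p=camera("wrist");o=get_obs();q=o["eef_rot"];M=R.from_quat([*q[1:],q[0]]).as_matrix()
c=[ray(p,c,.073) for c in((268.5,168.5),(381,168),(376,380.5),(276,381))]
t=[ray(p,c,.063) for c in((258,275),(394,272))]
print("yaw",np.arctan2(*(c[2]+c[3]-c[0]-c[1])[[1,0]]),"tool",np.arctan2(M[1,1],M[0,1])-np.pi/2)
for k in(c,t):m=sum(k)/len(k);print(m,M.T@(m-o["eef_pos"]),np.linalg.norm(k[0]-k[1]))
print(M.T@(ray(p,(322,295),.103)-o["eef_pos"]),o["eef_pos"])
E
```

```text
yaw 0.32762252407757503 tool 0.32022494267133483
[0.55658036 0.17764    0.073     ] [0.0016964  0.00155703 0.03947675] 0.050297256923735066
[0.55499604 0.17749528 0.063     ] [0.00328268 0.00192656 0.04947066] 0.07016836180641783
[ 0.00882983 -0.00017245  0.00945159] [0.55853201 0.17668082 0.11248401]
```

```bash
python3 -m jog '[0.0017,0.0017,0.02,0,0,-0.006,0, 0.0017,0.0017,0.045,0,0,-0.006,0, 0.0017,0.0017,0.057,0,0,-0.006,0, 0.0017,0.0017,0.057,0,0,-0.006,0.1, 0.0017,0.0017,0.057,0,0,-0.006,0.15, 0.0017,0.0017,0.057,0,0,-0.006,0.15, 0.0017,0.0017,0.057,0,0,-0.006,0.15]'; python3 -m jog '[0,0,0,0,0,0,0.18, 0,0,0,0,0,0,0.18, 0,0,0,0,0,0,0.18]';
```

```text
time_s: 4.58
eef_pos: [0.5553, 0.1776, 0.054]
eef_rot: [0.001, -0.162, 0.987, -0.0]
wrist_force: [0.0, -0.1, 0.5]
opening: 0.853
grasp_force: 0.0
time_s: 4.95
eef_pos: [0.5549, 0.1777, 0.0534]
eef_rot: [0.0, -0.162, 0.987, 0.0]
wrist_force: [-0.1, 0.0, 0.3]
opening: 0.817
grasp_force: 0.3
```

```bash
python3 -m jog '[0,0,0,0,0,0,0.2, 0,0,0,0,0,0,0.2, 0,0,0,0,0,0,0.2]';python3 -m jog '[0,0,0,0,0,0,0.22, 0,0,0,0,0,0,0.22, 0,0,0,0,0,0,0.22]'
```

```text
time_s: 5.32
eef_pos: [0.555, 0.1776, 0.0535]
eef_rot: [0.0, -0.162, 0.987, -0.0]
wrist_force: [-1.0, -0.4, 3.7]
opening: 0.801
grasp_force: 2.7
time_s: 5.7
eef_pos: [0.5551, 0.1775, 0.0536]
eef_rot: [0.0, -0.162, 0.987, -0.0]
wrist_force: [-1.1, 0.3, 5.6]
opening: 0.781
grasp_force: 4.3
```

```bash
python3 -m jog '[0,0,-0.0006,0,0,0,0.22, 0,0,-0.001,0,0,0,0.24, 0,0,-0.001,0,0,0,0.24, 0,0,-0.001,0,0,0,0.24]';python3 -m jog '[0,0,-0.0004,0,0,0,0.26, 0,0,-0.0004,0,0,0,0.26, 0,0,-0.0004,0,0,0,0.26]'
```

```text
time_s: 6.2
eef_pos: [0.5549, 0.1776, 0.0542]
eef_rot: [-0.0, -0.162, 0.987, 0.0]
wrist_force: [0.9, 1.4, -0.4]
opening: 0.763
grasp_force: 5.0
time_s: 6.58
eef_pos: [0.5548, 0.1776, 0.0546]
eef_rot: [-0.0, -0.162, 0.987, 0.0]
wrist_force: [-0.3, 0.1, 0.7]
opening: 0.743
grasp_force: 5.7
```

```bash
python3 -m jog '[0,0,-0.0004,0,0,0,0.28, 0,0,-0.0004,0,0,0,0.28, 0,0,-0.0004,0,0,0,0.28]';python3 -m jog '[0,0,-0.0004,0,0,0,0.3, 0,0,-0.0004,0,0,0,0.3, 0,0,-0.0004,0,0,0,0.3]';python3 -m jog '[0,0,-0.0002,0,0,0,0.31, 0,0,-0.0002,0,0,0,0.31, 0,0,-0.0002,0,0,0,0.31]'
```

```text
time_s: 6.95
eef_pos: [0.5548, 0.1776, 0.055]
eef_rot: [-0.0, -0.162, 0.987, 0.0]
wrist_force: [-1.0, 0.3, 1.6]
opening: 0.72
grasp_force: 6.4
time_s: 7.32
eef_pos: [0.5548, 0.1776, 0.0554]
eef_rot: [-0.0, -0.162, 0.987, -0.0]
wrist_force: [-0.4, 0.1, 1.7]
opening: 0.705
grasp_force: 7.1
time_s: 7.7
eef_pos: [0.5548, 0.1776, 0.0557]
eef_rot: [-0.0, -0.162, 0.987, -0.0]
wrist_force: [-0.8, -0.1, 1.2]
opening: 0.693
grasp_force: 7.4
```

```bash
python3 -m jog '[0,0,-0.0004,0,0,0,0.33, 0,0,-0.0004,0,0,0,0.33, 0,0,-0.0004,0,0,0,0.33]';python3 -m jog '[0,0,-0.0004,0,0,0,0.35, 0,0,-0.0004,0,0,0,0.35, 0,0,-0.0004,0,0,0,0.35]';python3 -m jog '[0,0,-0.0004,0,0,0,0.37, 0,0,-0.0004,0,0,0,0.37, 0,0,-0.0004,0,0,0,0.37]'
```

```text
time_s: 8.07
eef_pos: [0.5548, 0.1776, 0.056]
eef_rot: [-0.0, -0.162, 0.987, 0.0]
wrist_force: [-0.3, -0.6, 1.4]
opening: 0.67
grasp_force: 8.1
time_s: 8.45
eef_pos: [0.5548, 0.1776, 0.0564]
eef_rot: [-0.0, -0.162, 0.987, 0.0]
wrist_force: [0.1, 0.2, 1.0]
opening: 0.65
grasp_force: 8.9
time_s: 8.82
eef_pos: [0.5549, 0.1776, 0.057]
eef_rot: [0.0, -0.162, 0.987, 0.0]
wrist_force: [-2.4, 0.7, 1.5]
opening: 0.637
grasp_force: 16.6
```

```bash
python3 -m jog '[0,0,0,0,0,0,0.37, 0,0,0,0,0,0,0.37]'; python3 -m jog '[0,0,-0.0005,0,0,0,0.37, 0,0,-0.001,0,0,0,0.37, 0,0,-0.001,0,0,0,0.37]'
```

```text
time_s: 9.07
eef_pos: [0.5549, 0.1776, 0.057]
eef_rot: [0.0, -0.162, 0.987, -0.0]
wrist_force: [-2.0, 1.1, 2.7]
opening: 0.631
grasp_force: 16.7
time_s: 9.45
eef_pos: [0.5547, 0.1775, 0.0577]
eef_rot: [-0.0, -0.162, 0.987, 0.0]
wrist_force: [-0.3, 0.5, -0.4]
opening: 0.634
grasp_force: 16.1
```

```bash
python3 -m jog '[0,0,-0.001,0,0,0,0.37, 0,0,-0.002,0,0,0,0.37, 0,0,-0.002,0,0,0,0.37]'; python3 -m jog '[0,0,-0.001,0,0,0,0.37, 0,0,-0.002,0,0,0,0.37, 0,0,-0.002,0,0,0,0.37]'
```

```text
time_s: 9.82
eef_pos: [0.555, 0.1776, 0.06]
eef_rot: [0.0, -0.162, 0.987, -0.0]
wrist_force: [-0.3, -0.1, -1.3]
opening: 0.628
grasp_force: 16.1
time_s: 10.2
eef_pos: [0.555, 0.1776, 0.062]
eef_rot: [0.0, -0.162, 0.987, -0.0]
wrist_force: [0.9, 0.6, -0.4]
opening: 0.633
grasp_force: 16.1
```

Force on lifting is only about the weight, so it is free. I keep lifting, slowly at first.

```bash
python3 -m jog '[0,0,-0.002,0,0,0,0.37, 0,0,-0.004,0,0,0,0.37, 0,0,-0.007,0,0,0,0.37, 0,0,-0.01,0,0,0,0.37, 0,0,-0.014,0,0,0,0.37, 0,0,-0.018,0,0,0,0.37, 0,0,-0.024,0,0,0,0.37, 0,0,-0.036,0,0,0,0.37, 0,0,-0.06,0,0,0,0.37, 0,0,-0.09,0,0,0,0.37, 0,0,-0.12,0,0,0,0.37, 0,0,-0.12,0,0,0,0.37, 0,0,-0.12,0,0,0,0.37]'
python3 - <<'E'
from bench import *
import cv2,numpy as np
a=camera("wrist");b=camera("top");s=camera("scene")
cv2.imwrite("pics/w3.png",a["frame"][:,:,::-1]);cv2.imwrite("pics/t3.png",b["frame"][:,:,::-1])
cv2.imwrite("pics/m3.png",np.hstack([cv2.resize(a["frame"],(480,360)),s["frame"][120:480,150:470]])[:,:,::-1])
for n,p in(("top",b),("scene",s)):
  for t in("cover","tray","relay","relay_top"):print(n,t,[(np.round(d["xyz"],3).tolist(),round(d["confidence"],2)) for d in spot_in(p,t)][:4])
E
```

```text
time_s: 11.82
eef_pos: [0.5544, 0.1775, 0.1814]
eef_rot: [-0.0, -0.162, 0.987, 0.0]
wrist_force: [-0.0, -1.0, -1.1]
opening: 0.632
grasp_force: 16.1
top cover [([0.487, 0.371, 0.047], 0.69), ([0.744, 0.226, 0.047], 0.61)]
top tray [([0.506, -0.218, 0.003], 0.62)]
top relay [([0.747, 0.021, 0.019], 0.34)]
top relay_top []
scene cover [([0.576, 0.165, 0.193], 0.77), ([0.523, 0.328, 0.017], 0.65)]
scene tray [([0.507, -0.226, 0.002], 0.85)]
scene relay [([0.591, 0.175, 0.058], 0.65), ([0.576, 0.164, 0.193], 0.31)]
scene relay_top [([0.586, 0.18, 0.049], 0.43)]
```

View pics/m3.png

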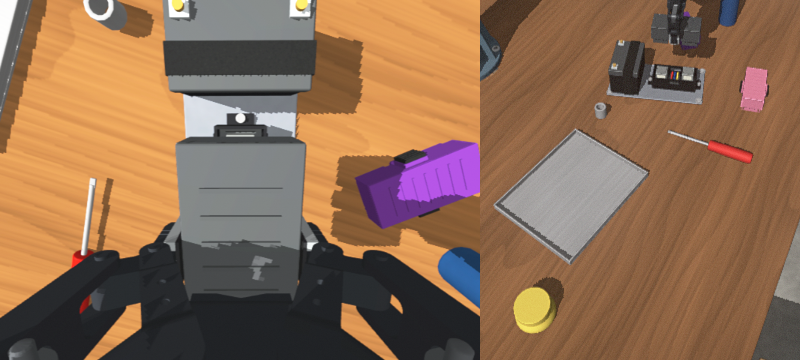

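The cover is held square, the tabs are still in, and the open box shows the relays. Now I carry it over to the tray.

```bash
python3 -m jog '[0.005,-0.01,0,0,0,0,0.37, 0.014,-0.03,0,0,0,0,0.37, 0.029,-0.06,0,0,0,0,0.37, 0.048,-0.1,0,0,0,0,0.37, 0.067,-0.14,0,0,0,0,0.37, 0.086,-0.18,0,0,0,0,0.37, 0.105,-0.22,0,0,0,0,0.37, 0.124,-0.26,0,0,0,0,0.37, 0.143,-0.3,0,0,0,0,0.37, 0.158,-0.33,0.01,0,0,0,0.37, 0.167,-0.35,0.03,0,0,0,0.37, 0.172,-0.361,0.05,0,0,0,0.37, 0.172,-0.361,0.07,0,0,0,0.37, 0.172,-0.361,0.07,0,0,0,0.37]'
python3 - <<'E'
from bench import *
import cv2,numpy as np
a=camera("wrist");b=camera("top");s=camera("scene")
cv2.imwrite("pics/m4.png",np.hstack([cv2.resize(a["frame"],(480,360)),s["frame"][120:480,100:420]])[:,:,::-1])
for n,p in(("top",b),("scene",s),("w",a)):
  for t in("cover","tray","relay","relay_top"):print(n,t,[(np.round(d["xyz"],3).tolist(),round(d["confidence"],2)) for d in spot_in(p,t)][:4])
cv2.imwrite("pics/t4.png",b["frame"][:,:,::-1])
E
```

```text
time_s: 14.12
eef_pos: [0.506, -0.2194, 0.1104]
eef_rot: [-0.001, -0.162, 0.987, 0.001]
wrist_force: [-0.2, 1.4, -0.3]
opening: 0.634
grasp_force: 16.1
top cover [([0.47, -0.228, 0.126], 0.81), ([0.747, 0.227, 0.047], 0.72), ([0.5, 0.155, 0.012], 0.71)]
top tray [([0.529, -0.148, 0.006], 0.63)]
top relay [([0.584, 0.188, 0.057], 0.59)]
top relay_top [([0.584, 0.188, 0.056], 0.39)]
scene cover [([0.539, -0.229, 0.132], 0.78), ([0.509, 0.338, 0.045], 0.77), ([0.751, 0.212, 0.049], 0.76), ([0.586, 0.461, 0.103], 0.73)]
scene tray [([0.528, -0.246, 0.001], 0.9)]
scene relay [([0.589, 0.177, 0.055], 0.63)]
scene relay_top [([0.591, 0.182, 0.052], 0.54)]
w cover [([0.487, -0.226, 0.127], 0.57)]
w tray [([0.451, -0.256, 0.002], 0.73)]
w relay [([0.576, -0.414, 0.003], 0.25)]
w relay_top []
```

View pics/m4.png

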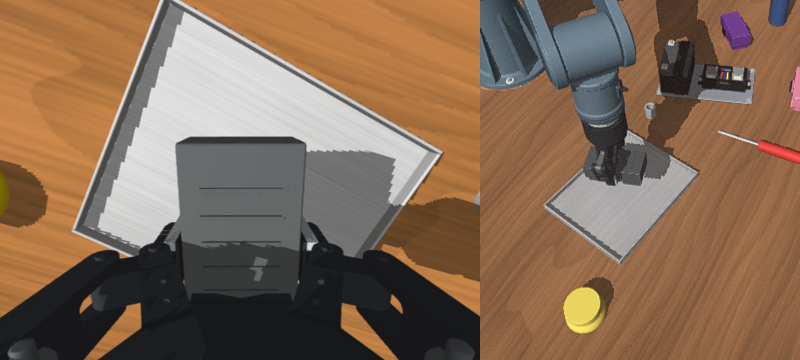

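The cover hangs over the middle of the tray, clear of the walls. Lowering it, gently at the end.

```bash
python3 -m jog '[0,0,0.02,0,0,0,0.37, 0,0,0.04,0,0,0,0.37, 0,0,0.055,0,0,0,0.37, 0,0,0.065,0,0,0,0.37, 0,0,0.07,0,0,0,0.37, 0,0,0.072,0,0,0,0.37, 0,0,0.072,0,0,0,0.37, 0,0,0.072,0,0,0,0.37]'; python3 -m jog '[0,0,0.0007,0,0,0,0.37, 0,0,0.0014,0,0,0,0.37, 0,0,0.002,0,0,0,0.37, 0,0,0.002,0,0,0,0.37]';python3 -m jog '[0,0,0.0005,0,0,0,0.37, 0,0,0.001,0,0,0,0.37, 0,0,0.001,0,0,0,0.37, 0,0,0.001,0,0,0,0.37]'
```

```text
time_s: 15.88
eef_pos: [0.508, -0.2197, 0.0404]
eef_rot: [0.0, -0.162, 0.987, -0.0]
wrist_force: [0.3, 0.4, -1.9]
opening: 0.631
grasp_force: 16.1
time_s: 16.38
eef_pos: [0.5076, -0.2195, 0.0378]
eef_rot: [-0.0, -0.162, 0.987, 0.0]
wrist_force: [0.1, 0.9, 0.4]
opening: 0.634
grasp_force: 16.1
time_s: 16.88
eef_pos: [0.5077, -0.2195, 0.0369]
eef_rot: [0.0, -0.162, 0.987, -0.0]
wrist_force: [0.8, -0.5, -0.9]
opening: 0.636
grasp_force: 16.1
```

```bash
python3 -m jog '[0,0,0.0005,0,0,0,0.37, 0,0,0.001,0,0,0,0.37, 0,0,0.0015,0,0,0,0.37, 0,0,0.0015,0,0,0,0.37]';python3 -m jog '[0,0,0.0005,0,0,0,0.37, 0,0,0.001,0,0,0,0.37, 0,0,0.001,0,0,0,0.37, 0,0,0.001,0,0,0,0.37]';python3 -m jog '[0,0,0.0005,0,0,0,0.37, 0,0,0.001,0,0,0,0.37, 0,0,0.001,0,0,0,0.37, 0,0,0.001,0,0,0,0.37]'
```

```text
time_s: 17.38
eef_pos: [0.5076, -0.2195, 0.0353]
eef_rot: [-0.0, -0.162, 0.987, 0.0]
wrist_force: [0.6, -0.3, -0.9]
opening: 0.634
grasp_force: 16.1
time_s: 17.88
eef_pos: [0.5076, -0.2195, 0.0344]
eef_rot: [-0.0, -0.162, 0.987, 0.0]
wrist_force: [-0.7, -0.2, -0.7]
opening: 0.633
grasp_force: 16.1
time_s: 18.38
eef_pos: [0.5076, -0.2195, 0.0334]
eef_rot: [-0.0, -0.162, 0.987, -0.0]
wrist_force: [-0.7, 0.3, -1.4]
opening: 0.634
grasp_force: 16.1
```

```bash
python3 -m jog '[0,0,0.0005,0,0,0,0.37, 0,0,0.001,0,0,0,0.37, 0,0,0.001,0,0,0,0.37]';python3 -m jog '[0,0,0.0005,0,0,0,0.37, 0,0,0.0008,0,0,0,0.37, 0,0,0.0008,0,0,0,0.37]'
```

```text
time_s: 18.75
eef_pos: [0.5077, -0.2196, 0.0329]
eef_rot: [0.0, -0.162, 0.987, -0.0]
wrist_force: [-2.9, 1.6, 4.9]
opening: 0.636
grasp_force: 17.1
time_s: 19.12
eef_pos: [0.5078, -0.2196, 0.0328]
eef_rot: [0.0, -0.162, 0.987, -0.0]
wrist_force: [-4.5, 2.8, 11.3]
opening: 0.637
grasp_force: 18.2
```

The cover is on the tray floor. I relax the push and open gradually, following the pads' swing.

```bash
python3 -m jog '[0,0,-0.001,0,0,0,0.37, 0,0,-0.001,0,0,0,0.37, 0,0,-0.0006,0,0,0,0.35, 0,0,-0.0002,0,0,0,0.33, 0,0,0.0002,0,0,0,0.31, 0,0,0.0006,0,0,0,0.29, 0,0,0.001,0,0,0,0.27, 0,0,0.0014,0,0,0,0.25, 0,0,0.0018,0,0,0,0.23, 0,0,0.0022,0,0,0,0.2, 0,0,0.0025,0,0,0,0.15, 0,0,0.0025,0,0,0,0.1, 0,0,0.0025,0,0,0,0, 0,0,0.0025,0,0,0,0, 0,0,0.0025,0,0,0,0, 0,0,0.0025,0,0,0,0]'
```

```text
time_s: 21.12
eef_pos: [0.5076, -0.2195, 0.0291]
eef_rot: [0.0, -0.162, 0.987, -0.0]
wrist_force: [0.8, -0.6, 0.3]
opening: 0.999
grasp_force: 0.0
```

```bash
python3 -m jog '[0,0,-0.03,0,0,0,0, 0,0,-0.09,0,0,0,0, 0,0,-0.15,0,0,0,0, -0.03,0.06,-0.18,0,0,0,0.3, -0.06,0.12,-0.19,0,0,0,1, -0.09,0.18,-0.19,0,0,0,1, -0.12,0.24,-0.19,0,0,0,1, -0.15,0.3,-0.19,0,0,0,1, -0.174,0.36,-0.19,0,0,0,1, -0.174,0.36,-0.19,0,0,0,1, -0.174,0.36,-0.19,0,0,0,1, -0.174,0.36,-0.19,0,0,0,1]'
python3 - <<'E'
from bench import *
import cv2,numpy as np
a=camera("wrist");b=camera("top");s=camera("scene")
cv2.imwrite("pics/w5.png",a["frame"][:,:,::-1])
o=cv2.resize(a["frame"][100:340,200:460],None,fx=1.9,fy=1.9,interpolation=cv2.INTER_CUBIC)
k=np.vstack([cv2.resize(s["frame"][150:250,270:390],(300,228),interpolation=cv2.INTER_CUBIC),cv2.resize(s["frame"][220:410,150:350],(300,228))])
cv2.imwrite("pics/m5.png",np.hstack([o[:456],k])[:,:,::-1])
for n,p in(("w",a),("top",b),("scene",s)):
  for t in("cover","relay","relay_top"):print(n,t,[(np.round(d["xyz"],3).tolist(),round(d["confidence"],2)) for d in spot_in(p,t)][:4])
E
```

```text
time_s: 22.62
eef_pos: [0.5569, 0.1768, 0.2189]
eef_rot: [-0.0, -0.162, 0.987, -0.0]
wrist_force: [0.4, 0.4, -1.0]
opening: 0.001
grasp_force: 0.0
w cover [([0.718, 0.232, 0.035], 0.73), ([0.498, 0.36, 0.046], 0.61)]
w relay [([0.583, 0.188, 0.055], 0.71)]
w relay_top [([0.585, 0.188, 0.056], 0.97)]
top cover [([0.506, -0.22, 0.05], 0.88), ([0.487, 0.375, 0.046], 0.62), ([0.746, 0.225, 0.047], 0.56)]
top relay []
top relay_top []
scene cover [([0.518, 0.337, 0.044], 0.9), ([0.519, -0.228, 0.051], 0.85), ([0.591, -0.456, 0.037], 0.67), ([0.755, 0.21, 0.047], 0.65)]
scene relay [([0.445, -0.002, 0.025], 0.75), ([0.59, 0.174, 0.056], 0.47)]
scene relay_top [([0.588, 0.179, 0.051], 0.64)]
```

View pics/m5.png

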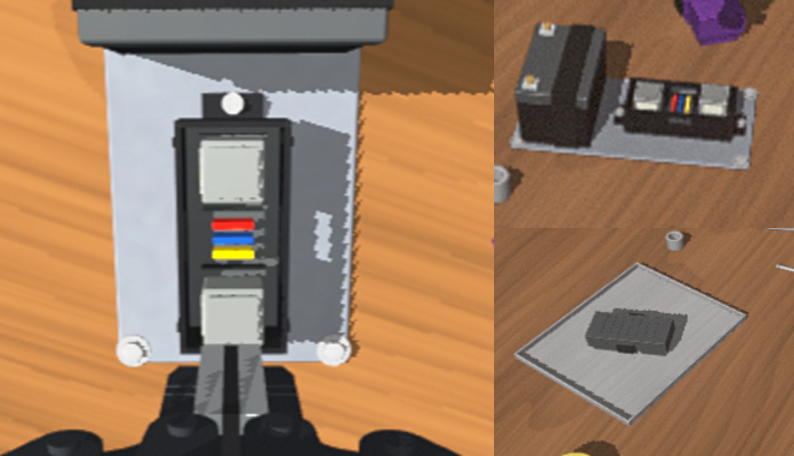

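The cover stands upright in the tray. The loose relay seems to be the +x one, at (232,315) in the crop. I check that geometrically and work out the move.

```bash
python3 - <<'E'
from bench import *; from h import *
from scipy.spatial.transform import Rotation as R
p=camera("wrist");o=get_obs();q=o["eef_rot"];M=R.from_quat([*q[1:],q[0]]).as_matrix()
f=lambda x,y,z:ray(p,(200+x/1.9,100+y/1.9),z)
B=np.array([.5563,.1776,0]);y=.322;X=np.array([np.cos(y),np.sin(y),0]);Y=np.array([-np.sin(y),np.cos(y),0])
for z in(.049,.055):
  print(z,"rel far edge",[((f(*c,z)-B)@X*1e3).round(1).tolist() for c in((232,140),(232,200),(232,290),(232,345))], "widths",[np.linalg.norm(f(a,v,z)-f(b,v,z))*1e3 for a,b,v in((201,262,142),(203,262,200),(203,263,292))])
  print(" centre y",((f(233,315,z)-B)@Y*1e3),((f(232,170,z)-B)@Y*1e3))
t=B+33e-3*X; t[2]=.055
print("target",t,"tool delta",M.T@(t-o["eef_pos"]),o["eef_pos"])
s=[d for d in spot_in(p,"relay_top")];print(s,M.T@(np.array(s[0]["xyz"])-o["eef_pos"]) if s else 0)
E
```

```text
0.049 rel far edge [-45.6, -19.6, 22.0, 48.9] widths [np.float64(26.38591686799516), np.float64(26.107810440350292), np.float64(27.555697257671095)]
 centre y 0.20723931423555017 -0.48337238260529175
0.055 rel far edge [-46.0, -20.5, 20.2, 46.6] widths [np.float64(25.836809843949197), np.float64(25.564490980693932), np.float64(26.982246390211433)]
 centre y 0.17514801675076314 -0.5010916294419416
target [0.58760394 0.18804333 0.055     ] tool delta [-0.03239162  0.00045965  0.1640728 ] [0.55707686 0.17723274 0.2190748 ]
[{'xyz': [0.5855, 0.1845, 0.0562], 'confidence': 0.56}] [-0.02926342 -0.00222297  0.16287296]
```

The +x relay matches a top height of about 55 mm and the −x one 49 mm, so I press the +x one with closed fingers.

```bash
python3 -m jog '[-0.02,0.0005,0.02,0,0,0,1, -0.032,0.0005,0.06,0,0,0,1, -0.032,0.0005,0.1,0,0,0,1, -0.032,0.0005,0.122,0,0,0,1, -0.032,0.0005,0.13,0,0,0,1, -0.032,0.0005,0.13,0,0,0,1, -0.032,0.0005,0.13,0,0,0,1]'; python3 -m jog '[0,0,0.0015,0,0,0,1, 0,0,0.003,0,0,0,1, 0,0,0.0045,0,0,0,1, 0,0,0.006,0,0,0,1, 0,0,0.006,0,0,0,1]';python3 -m jog '[0,0,0.001,0,0,0,1, 0,0,0.002,0,0,0,1, 0,0,0.003,0,0,0,1, 0,0,0.003,0,0,0,1]'
```

```text
time_s: 24.2
eef_pos: [0.5882, 0.1881, 0.0906]
eef_rot: [0.001, -0.162, 0.987, -0.0]
wrist_force: [-0.2, 1.2, 0.2]
opening: -0.003
grasp_force: 0.0
time_s: 24.82
eef_pos: [0.5871, 0.188, 0.0828]
eef_rot: [-0.0, -0.162, 0.987, 0.0]
wrist_force: [0.4, 0.3, -1.0]
opening: -0.0
grasp_force: 0.0
time_s: 25.32
eef_pos: [0.5872, 0.188, 0.08]
eef_rot: [-0.0, -0.162, 0.987, 0.0]
wrist_force: [-0.4, -0.2, 1.3]
opening: 0.001
grasp_force: 0.0
```

Contact at TCP height 0.080, i.e. relay top at about 0.055. I press in small steps.

```bash
python3 -m jog '[0,0,0.001,0,0,0,1, 0,0,0.002,0,0,0,1, 0,0,0.002,0,0,0,1]'; python3 -m jog '[0,0,0.001,0,0,0,1, 0,0,0.002,0,0,0,1, 0,0,0.002,0,0,0,1]';python3 -m jog '[0,0,0.001,0,0,0,1, 0,0,0.002,0,0,0,1, 0,0,0.002,0,0,0,1]'
```

```text
time_s: 25.7
eef_pos: [0.5874, 0.188, 0.0784]
eef_rot: [0.0, -0.162, 0.987, -0.0]
wrist_force: [-1.4, 0.6, 3.4]
opening: 0.003
grasp_force: 1.7
time_s: 26.08
eef_pos: [0.5875, 0.188, 0.0768]
eef_rot: [0.0, -0.162, 0.987, -0.0]
wrist_force: [-2.5, 0.1, 8.3]
opening: -0.002
grasp_force: 3.7
time_s: 26.45
eef_pos: [0.5875, 0.1881, 0.0748]
eef_rot: [0.0, -0.162, 0.987, -0.0]
wrist_force: [-3.2, -0.4, 8.2]
opening: -0.001
grasp_force: 3.8
```

```bash
python3 -m jog '[0,0,0.0008,0,0,0,1, 0,0,0.0015,0,0,0,1, 0,0,0.0015,0,0,0,1]'; python3 -m jog '[0,0,0.0008,0,0,0,1, 0,0,0.0015,0,0,0,1, 0,0,0.0015,0,0,0,1]'
```

```text
time_s: 26.82
eef_pos: [0.5875, 0.1881, 0.0733]
eef_rot: [0.0, -0.162, 0.987, -0.0]
wrist_force: [-2.9, -0.4, 7.0]
opening: 0.002
grasp_force: 3.8
time_s: 27.2
eef_pos: [0.5875, 0.188, 0.0718]
eef_rot: [0.0, -0.162, 0.987, -0.0]
wrist_force: [-3.3, -0.7, 7.4]
opening: -0.008
grasp_force: 3.8
```

```bash
python3 -m jog '[0,0,0.0008,0,0,0,1, 0,0,0.0015,0,0,0,1, 0,0,0.0015,0,0,0,1]'
```

```text
time_s: 27.58
eef_pos: [0.5875, 0.1881, 0.0708]
eef_rot: [0.0, -0.162, 0.987, -0.0]
wrist_force: [-5.0, -0.4, 10.9]
opening: 0.006
grasp_force: 5.3
```

```bash
python3 -m jog '[0,0,0.0008,0,0,0,1, 0,0,0.0012,0,0,0,1, 0,0,0.0012,0,0,0,1]'
```

```text
time_s: 27.95
eef_pos: [0.5876, 0.1881, 0.0699]
eef_rot: [0.0, -0.162, 0.987, -0.0]
wrist_force: [-6.2, -2.1, 13.3]
opening: -0.002
grasp_force: 6.5
```

```bash
python3 -m jog '[0,0,0.0005,0,0,0,1, 0,0,0.001,0,0,0,1, 0,0,0.001,0,0,0,1]'
```

```text
time_s: 28.32
eef_pos: [0.5876, 0.188, 0.0692]
eef_rot: [0.0, -0.162, 0.987, -0.0]
wrist_force: [-6.0, -1.5, 15.2]
opening: -0.001
grasp_force: 7.6
```

```bash
python3 -m jog '[0,0,0.0005,0,0,0,1, 0,0,0.0005,0,0,0,1, 0,0,0.0005,0,0,0,1]' && python3 -m jog '[0,0,-0.003,0,0,0,1, 0,0,-0.01,0,0,0,1, 0,0,-0.03,0,0,0,1, 0,0,-0.08,0,0,0,1, 0.06,0,-0.13,0,0,0,1, 0.08,0,-0.14,0,0,0,1, 0.08,0,-0.14,0,0,0,1, 0.08,0,-0.14,0,0,0,1]'
python3 - <<'E'
from bench import *
import cv2,numpy as np
a=camera("wrist");s=camera("scene")
o=cv2.resize(a["frame"][160:480,160:500],(510,480),interpolation=cv2.INTER_CUBIC)
k=np.vstack([cv2.resize(s["frame"][150:250,270:390],(288,240),interpolation=cv2.INTER_CUBIC),cv2.resize(s["frame"][220:410,150:350],(288,240))])
cv2.imwrite("pics/m6.png",np.hstack([o,k])[:,:,::-1])
for n,p in(("w",a),("scene",s)):
  for t in("cover","relay_top"):print(n,t,[(np.round(d["xyz"],3).tolist(),round(d["confidence"],2)) for d in spot_in(p,t)][:4])
E
```

```text
time_s: 28.7
eef_pos: [0.5876, 0.1881, 0.0689]
eef_rot: [0.0, -0.162, 0.987, -0.0]
wrist_force: [-6.7, -1.6, 16.4]
opening: 0.002
grasp_force: 8.1
time_s: 29.7
eef_pos: [0.512, 0.1624, 0.2073]
eef_rot: [0.001, -0.162, 0.987, -0.0]
wrist_force: [0.2, -0.4, -0.8]
opening: -0.001
grasp_force: 0.0
w cover [([0.498, 0.358, 0.046], 0.85)]
w relay_top []
scene cover [([0.754, 0.212, 0.044], 0.92), ([0.51, 0.334, 0.044], 0.85), ([0.514, -0.225, 0.049], 0.57), ([0.756, 0.021, 0.019], 0.57)]
scene relay_top [([0.59, 0.18, 0.047], 0.58)]
```

View pics/m6.png

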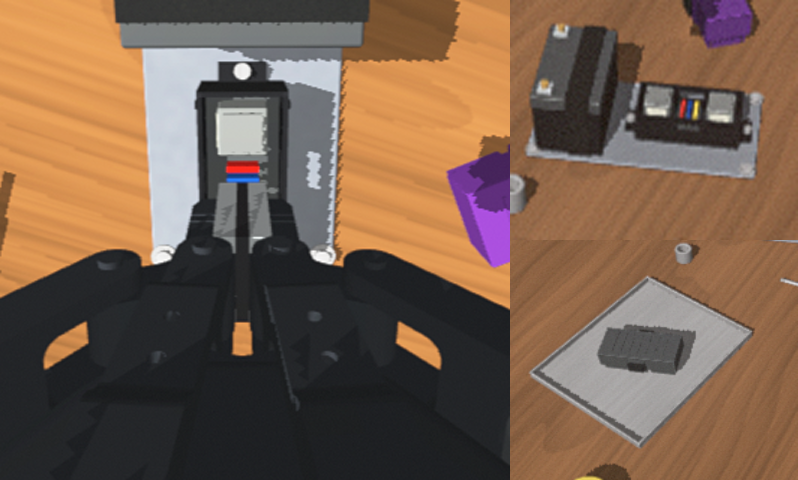

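Both relays now look level at (658,98) and (720,103) in the scene crop, the cover stands upright in the tray, and the arm is clear.

```bash
python3 -c "
from bench import *
print(hand_in())"
```

```text
the job is handed in; nothing more can be done
None
```

I handed the job in at about 30 s, without being told a result: the cover came off freely with both tabs held at about 16 N and stands upright in the tray, and the loose +x relay was pressed to about 16 N and now looks level with the other.

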